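# Line up the tool holders by height in the setting rail

### The arm

A 6-joint arm with a two-finger parallel gripper is mounted at the origin on a cart in front of the work surface, level with it; the furniture and walls round the work are solid. World frame = base frame: x ahead of the robot, y to its left, z up, the work surface at z = 0. Lengths are in m, angles in rad, forces in N, time in s.
With the tool pointing down it reaches from about 0.35 to 0.975 m from the base axis. Payload 17.4 kg.
Tool frame: the origin (TCP) lies between the finger pads; the fingertips stand 17 mm ahead of it and the grasp point (between the pads) lies 2 mm behind it (arm.tcp_to_tips is the z of the fingertips in the tool frame, in m); z points along the fingers, y is the line along which they close (so a half turn about z gives the same grasp; the last joint's range is limited). The gripper opens to 85 mm and grips with 20 to 120 N. Pads are 22 mm wide; open, the fingers measure 114 mm over their backs; the gripper's body (76 mm by 85 mm) begins 54 mm behind the grasp point. The pads swing forward as they close: fully open they stand 13 mm farther back than shut.
Start: joints at [-1.304, 0.116, 1.442, -0, 1.584, -0.038], TCP at [0.203, -0.644, 0.248] pointing down, gripper open.
Joint ranges: [-2.83, 2.83], [-0.83, 2.19], [0.07, 2.5], [-1.14, 4.28], [0.01, 3], [-2.97, 2.97]. Speed limits (rad/s): [1.89, 1.89, 2.22, 3.14, 3.14, 3.14].

### API

Orientations are given as a unit quaternion [x, y, z, w].
In Python, from plant import arm gives the robot as it stands.
- The arm moves only by the shell command python3 -m handwheel 'ROWS'. ROWS is JSON, one flat list of numbers, 7 for each row, row after row: the turn, a rotation vector about the world's x, y, z in degrees, then the shift along the world's x, y, z in mm, then the finger opening in mm, from 0 to 85.4. A call has 1 to 5 rows; each row shifts and turns the commanded pose from where the row before left it; what a row does not reach is not made up. A row lasts 1/12 s, in which the tool goes at most 41.7 mm and 7.16 degrees, less where a joint would pass 70% of its speed; a pose out of reach is approached as far as the arm can. A call with a gripper value outside its range is refused whole. The fingers move at their own pace and stop on an object; the grip force is fixed at half the most. Time passes only in rows, so rows that do not move let the fingers close. It gives the time, the measured TCP pose, the force, the opening and the grip force at its end, in the units of the state.
- arm.get_state(): the state, without advancing time (a new reading comes with each control period).
- arm.get_image(name): name is "side" or "top"; returns a dict with "image" (480x640x3 uint8, blue, green, red), "z_map" (480x640 float32, m along the optical axis (not along the pixel's ray), 0 where there is no reading), "intrinsics" (3x3 intrinsics, pixels), "R" (3x3) and "t" (3): a world point X has camera coordinates R X + t. Camera axes: x right, y down, z forward; pixel columns grow to the right and rows downward; lengths in m; the calibration is good to about 2 mm. A picture is of the moment at which its call begins.
- arm.sign_off(): hands the job in; it is judged then, once.
Trained networks look in a picture, given as the dict that the camera call returned (one of the last four; its "shot" number tells which), for a name from the list of things; names that differ only in an ending like _2 or _b are one class to them, and where a whole thing is asked for, a point or a joint stands for the part that bears it (a point fixed in the world has none). Each returns a list of dicts, best first, with "confidence" (0 to 1); they miss things now and then, are a little off and sometimes report something else, mostly with a low value. They report only what shows in the picture. A call takes as long as a camera call. They do not tell look-alikes from the thing itself.
- arm.recognise(label, picture): "uv" ([column, row] in pixels, amid what is visible of it).
- arm.tip_of(label, picture): "uv" ([column, row] in pixels: a listed point, or the origin of a listed thing).
The state is a dict: "time_s": time; "qpos": joint angles; "qd": joint speeds; "joint_torque": joint torques, N m; "tool_pos": TCP position; "ee_rot": TCP orientation; "force": force on the tool from outside, world axes, zero at the start; "torque": the same for the moment, N m; "opening": finger opening in m; "finger_force": force on a finger pad.
Only numpy, scipy, OpenCV 4.12 (cv2) and the standard library are available. Lean on these libraries where they do the work, as an engineer would, in place of code of your own. Each camera call takes 0.05 s, during which the arm holds its last target. There are 200 camera calls.

### The job

The row on the tool rail has been started: the tall holder stands in the cup at one end, and a cap closes the cup at the other end. Stand the four loose tools from the bench upright in the four empty cups between them, in order of height, the tallest next to the standing holder and the shortest next to the cap, so that the setter can measure them one after the other from tall to short. Leave the standing holder and the cap where they are, and do not knock any of the tools over.

Things in the scene. Friction and masses are not known exactly. Their poses are not given: they have to be found in the camera images.
- mill_holder: the tallest of the four to be moved: dark holder with a thin bright end mill pointing up, 172 mm in all. Foot 38 mm in diameter; grip the neck 90 to 130 mm above the foot (15 to 25 mm thick); the end mill begins at 134 mm. 0.4 kg. Stands upright on the bench; origin at the centre of its foot, z up its axis.
- bright_arbor: second tallest: plain bright steel cylinder, 113 mm tall, 25 mm in diameter, about 0.33 kg. Stands upright on the bench; origin at the centre of its foot, z up its axis.
- stepped_arbor: third tallest: black arbor, 92 mm tall, with a thick foot 42 mm in diameter and 30 mm high, thinner above, about 0.45 kg; can be gripped 35 to 70 mm above the foot, 30 to 40 mm thick. Stands upright on the bench; origin at the centre of its foot, z up its axis.
- short_sleeve: the shortest: dull grey taper sleeve with a wider collar (38 mm in diameter) at the bottom, 62 mm tall, about 0.25 kg; can be gripped 30 to 50 mm above the foot, 28 to 35 mm thick. Stands upright on the bench; origin at the centre of its foot, z up its axis.
- cup_a: one of four alike open grey cups in mid-row of a straight row of six, 82 mm apart, on a flat steel rail; which is where changes. Rim 67 mm wide, mouth 60 mm, narrowing to 50 mm at the flat floor. Origin: centre of the underside, 6 mm over the bench; inner floor 4 mm and rim 20 mm above the origin. x across the row, y along it, z up.
- cup_b: as cup_a: another of the four alike middle cups, same size and axes.
- cup_c: as cup_a: another of the four alike middle cups, same size and axes.
- cup_d: as cup_a: another of the four alike middle cups, same size and axes.
- long_holder: slender dark holder with a bright end mill, 184 mm tall, foot 30 mm in diameter, already standing in the cup at one end of the row, either end: the head of the row, 82 mm from the next cup. Origin at the centre of its foot, 10 mm over the bench. It stays where it is.
- blank_cap: round pale cap, 44 mm in diameter and 34 mm tall, that closes the cup at the other end of the row, which is not used. Origin at the centre of its underside. It stays where it is.
Mind the look-alikes: they are no part of the job. Leave any orange or red look-alike of the bright_arbor alone.

How it is judged:
By the outcome, as a careful person would: the job done as asked, in the order asked, and still so for the second after the job is handed in, with the robot touching nothing.
It also fails if it takes over 115 s, if anything falls off the work surface, if the arm or the gripper's body presses on something with over 40 N, if the wrist force passes 120 N, or if a joint passes its speed limit or range.

## Working session

There is one attempt and no reset: what is moved stays moved. The work goes in short steps, Python scripts to look and compute and a shell command to move; the robot and the scene stay as the last step left them, time stands still between calls to the robot, and variables do not carry over. Pictures are saved under pics/ and viewed, at most 14 in all, crops included, and the job is handed in when it is done.

```bash
ls; mkdir -p pics
cat > h.py <<'E'
import numpy as np, cv2
from plant import arm
def world(p,uv,z=None,win=0):
    K,R,t=p["intrinsics"],np.array(p["R"]),np.array(p["t"])
    r=np.linalg.inv(K)@np.array([uv[0],uv[1],1.]); C=-R.T@t; d=R.T@r
    if z is None:
        zz=p["z_map"][int(round(uv[1])),int(round(uv[0]))]; return C+d*zz
    return C+d*(z-C[2])/d[2]
def cloud(p):
    K,R,t=p["intrinsics"],np.array(p["R"]),np.array(p["t"])
    v,u=np.mgrid[:480,:640]; z=p["z_map"]
    c=np.stack([(u-K[0,2])/K[0,0]*z,(v-K[1,2])/K[1,1]*z,z],-1)
    X=(c-t)@R; X[z==0]=np.nan; return X
E
python3 - <<'E'
from h import *
for n in("top","side"):
    p=arm.get_image(n); cv2.imwrite(f"pics/{n}0.png",p["image"]); 
    print(n,(-np.array(p["R"]).T@p["t"]).round(3),p["R"][2].round(2))
    for l in["mill_holder","bright_arbor","stepped_arbor","short_sleeve","cup_a","long_holder","blank_cap"]:
        print(l,[(np.round(d["uv"]).astype(int).tolist(),round(d["confidence"],2),world(p,d["uv"]).round(3).tolist()) for d in arm.recognise(l,p)])
s=arm.get_state();print({k:np.round(v,3).tolist() for k,v in s.items()})
E
```

```text
pics
top [0.462 0.146 0.962] [ 0.06 -0.   -1.  ]
mill_holder [([283, 280], 0.61, [0.439, 0.207, 0.121])]
bright_arbor [([415, 312], 0.81, [0.388, 0.011, 0.112]), ([244, 250], 0.77, [0.484, 0.265, 0.109]), ([334, 271], 0.66, [0.451, 0.13, 0.113])]
stepped_arbor [([197, 279], 0.95, [0.442, 0.339, 0.094])]
short_sleeve [([423, 262], 0.89, [0.464, -0.012, 0.061]), ([199, 280], 0.53, [0.44, 0.337, 0.09])]
cup_a [([359, 192], 0.77, [0.582, 0.086, 0.01]), ([311, 187], 0.76, [0.592, 0.166, 0.01]), ([406, 190], 0.74, [0.586, 0.006, 0.009]), ([262, 188], 0.59, [0.591, 0.248, 0.009])]
long_holder [([201, 177], 0.66, [0.593, 0.327, 0.121])]
blank_cap [([460, 197], 0.72, [0.569, -0.077, 0.042])]
side [0.123 0.93  0.385] [ 0.41 -0.84 -0.37]
mill_holder [([337, 247], 0.63, [0.429, 0.22, 0.062])]
bright_arbor [([294, 238], 0.67, [0.477, 0.287, 0.092]), ([349, 226], 0.66, [0.444, 0.137, 0.071]), ([403, 216], 0.58, [0.378, 0.014, 0.066]), ([248, 260], 0.53, [0.593, 0.246, 0.01])]
stepped_arbor [([292, 289], 0.68, [0.436, 0.365, 0.045])]
short_sleeve [([368, 221], 0.88, [0.458, -0.004, 0.034])]
cup_a [([315, 222], 0.79, [0.562, 0.037, 0.025]), ([273, 245], 0.7, [0.593, 0.161, 0.011]), ([303, 228], 0.58, [0.578, 0.062, 0.016]), ([246, 258], 0.57, [0.603, 0.24, 0.01])]
long_holder [([213, 235], 0.58, [0.593, 0.342, 0.093]), ([272, 242], 0.47, [0.599, 0.152, 0.011])]
blank_cap [([328, 201], 0.4, [0.579, -0.06, 0.043])]
{'time_s': 0.8, 'qpos': [-1.304, 0.116, 1.442, 0.0, 1.584, -0.038], 'qd': [-0.0, 0.0, -0.0, -0.001, -0.0, -0.001], 'joint_torque': [0.002, -73.169, -63.262, 0.0, 0.0, 0.0], 'tool_pos': [0.203, -0.644, 0.248], 'ee_rot': [0.988, 0.152, 0.0, 0.0], 'force': [0.361, 0.142, 0.398], 'torque': [0.048, 0.031, -0.015], 'finger_force': 0.0, 'opening': 0.085}
```

View pics/top0.png

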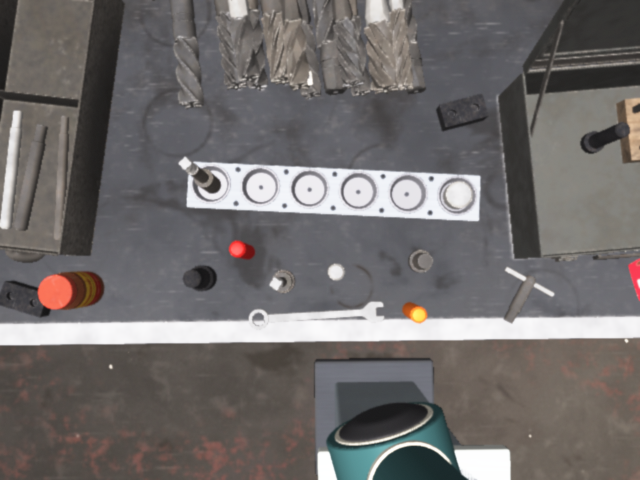

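View pics/side0.png

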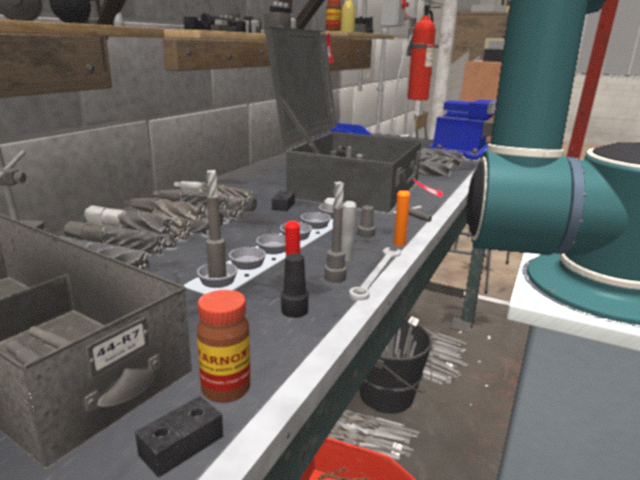

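The top view shows six cups at row ~190: long holder at (205,178), cap at (458,196). Four empty cups lie between, at columns 262, 311, 359 and 406. There are three bright_arbor candidates in the top view:
- (240,249) is red.
- (415,312) is orange.
- (336,271) is plain silver, which fits "plain bright steel".

I'll confirm the silver one in a crop and measure.

Run:
```python
from h import *
P=[arm.get_image("top"),arm.get_image("side")]
cv2.imwrite("pics/crop.png",np.hstack([cv2.resize(P[0]["image"][225:335,220:440],(400,200)),cv2.resize(P[1]["image"][170:290,270:430],(400,300))[:200]]) if 0 else np.vstack([cv2.resize(P[0]["image"][225:335,180:440],(780,330)),cv2.resize(P[1]["image"][175:250,300:520],(780,266))]))
def ray(p,uv):
    R,t=np.array(p["R"]),np.array(p["t"]); d=R.T@np.linalg.inv(p["intrinsics"])@np.array([uv[0],uv[1],1.]); return -R.T@t,d/np.linalg.norm(d)
def tri(a,b):
    (c1,d1),(c2,d2)=a,b; s=np.linalg.lstsq(np.stack([d1,-d2],1),c2-c1,rcond=None)[0]
    x,y=c1+s[0]*d1,c2+s[1]*d2; return (x+y)/2,np.linalg.norm(x-y)
for l in["mill_holder","bright_arbor","stepped_arbor","short_sleeve","cup_a","long_holder","blank_cap"]:
    D=[arm.tip_of(l,p) for p in P]
    for a in D[0]:
        c=[(tri(ray(P[0],a["uv"]),ray(P[1],b["uv"])),b["uv"]) for b in D[1]]
        c=sorted(c,key=lambda q:q[0][1])[:1]
        print("tip",l,np.round(a["uv"]),round(a["confidence"],2),[(x.round(4),round(e,4),np.round(u)) for (x,e),u in c])
C=[cloud(p) for p in P]
O=dict(mill=(.435,.208),bright=(.447,.13),stepped=(.44,.339),sleeve=(.464,-.012),red=(.484,.265),orange=(.388,.011))
for n,(x,y) in O.items():
    for k in(0,1):
        X=C[k].reshape(-1,3); X=X[(np.hypot(X[:,0]-x,X[:,1]-y)<.04)&(X[:,2]>.012)]
        zm=np.percentile(X[:,2],99.5); T=X[X[:,2]>zm-.006]
        print(n,"top/side"[k*4:k*4+3+k],len(X),"ztop",zm.round(4),"topface",((T.min(0)+T.max(0))/2).round(4),len(T))
        for lo in (.03,.06,.09,.12):
            S=X[abs(X[:,2]-lo)<.006]
            if len(S)>3: print("   z",lo,S[:,:2].min(0).round(4),S[:,:2].max(0).round(4))
# cups: rim via depth
X=C[0].reshape(-1,3)
for y0,x0 in((.248,.591),(.166,.588),(.086,.584),(.006,.582)):
    m=(np.hypot(X[:,0]-x0,X[:,1]-y0)<.043)&(X[:,2]>.019); S=X[m]
    print("rim",len(S),((S.min(0)+S.max(0))/2).round(4),np.ptp(S,axis=0).round(4))
```

```text
tip mill_holder [285. 280.] 0.88 [(array([ 0.4336,  0.211 , -0.0018]), np.float64(0.0062), array([337., 278.]))]
tip bright_arbor [410. 307.] 0.87 [(array([0.3835, 0.0007, 0.0011]), np.float64(0.0105), array([402., 243.]))]
tip bright_arbor [250. 249.] 0.56 [(array([0.4027, 0.2366, 0.0959]), np.float64(0.1724), array([402., 243.]))]
tip bright_arbor [334. 271.] 0.48 [(array([0.4002, 0.1159, 0.0431]), np.float64(0.1034), array([402., 243.]))]
tip stepped_arbor [205. 282.] 0.84 [(array([ 0.4396,  0.3508, -0.0031]), np.float64(0.0121), array([290., 313.]))]
tip short_sleeve [421. 260.] 0.77 []
tip cup_a [402. 194.] 0.92 [(array([0.5785, 0.012 , 0.0046]), np.float64(0.0011), array([314., 226.]))]
tip cup_a [311. 188.] 0.9 [(array([0.5915, 0.1665, 0.0017]), np.float64(0.0004), array([272., 250.]))]
tip cup_a [359. 192.] 0.74 [(array([0.5865, 0.0855, 0.0034]), np.float64(0.0067), array([292., 236.]))]
tip cup_a [263. 188.] 0.64 [(array([ 0.5952,  0.2505, -0.0049]), np.float64(0.0045), array([245., 268.]))]
tip long_holder [210. 187.] 0.81 [(array([0.5944, 0.3367, 0.0054]), np.float64(0.0),
[... 1956 characters left out ...]
9 0.2736] [0.4935 0.2921]
   z 0.12 [0.4758 0.2733] [0.4932 0.2856]
orange top 349 ztop 0.1158 topface [0.3844 0.0056 0.1129] 171
   z 0.03 [0.3759 0.0023] [0.3968 0.0164]
   z 0.06 [0.3786 0.0036] [0.397  0.0175]
   z 0.09 [0.3797 0.0093] [0.3965 0.0179]
   z 0.12 [ 0.376 -0.002] [0.3937 0.0145]
orange side 613 ztop 0.1135 topface [0.3843 0.0112 0.1107] 58
   z 0.03 [0.371  0.0034] [0.3955 0.0204]
   z 0.06 [ 0.3715 -0.0009] [0.3956 0.0213]
   z 0.09 [0.3716 0.0055] [0.3966 0.0221]
rim 391 [0.5934 0.2512 0.0246] [0.066  0.0653 0.0111]
rim 381 [0.5874 0.1699 0.0247] [0.0658 0.065  0.0113]
rim 385 [0.5832 0.0869 0.026 ] [0.066 0.065 0.014]
rim 382 [0.579  0.0057 0.0249] [0.0659 0.0655 0.0118]
```

View pics/crop.png

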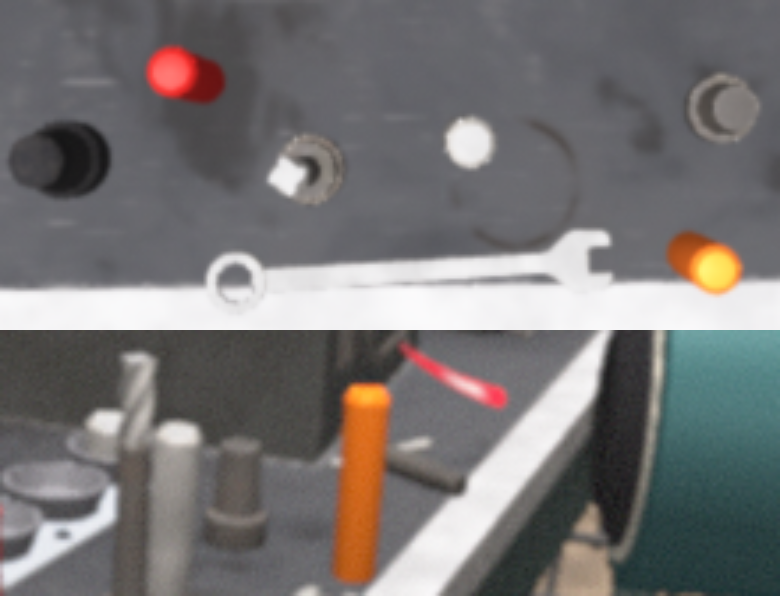

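The crop confirms that the silver cylinder, at about (470,140) in the upper crop and (175,470) in the lower, is the plain bright arbor. The red and orange ones are look-alikes and stay put. The head of the row is at y≈0.337, so the order by falling y is mill, bright, stepped, sleeve. Mill first.

```bash
python3 -m handwheel '[0,0,-3.5,10,36,10,85, 0,0,-3.5,10,36,10,85, 0,0,-3.5,10,36,10,85, 0,0,-3.5,10,36,10,85, 0,0,-3.5,10,36,10,85]'
python3 -m handwheel '[0,0,0,20,32,0,85, 0,0,0,20,32,0,85, 0,0,0,20,32,0,85, 0,0,0,20,32,0,85, 0,0,0,20,32,0,85]'
python3 -m handwheel '[0,0,0,16,36,0,85, 0,0,0,16,36,0,85, 0,0,0,16,36,0,85, 0,0,0,16,36,0,85, 0,0,0,16,36,0,85]'
```

```text
time_s: 2.02
tool_pos: [0.2526, -0.4622, 0.2986]
ee_rot: [1.0, -0.002, 0.0, 0.0]
force: [1.0, -0.7, 0.6]
opening: 0.0851
finger_force: 0.0
time_s: 2.43
tool_pos: [0.353, -0.3022, 0.2986]
ee_rot: [1.0, -0.001, 0.0, 0.0]
force: [-0.2, -0.8, -0.1]
opening: 0.0851
finger_force: 0.0
time_s: 2.85
tool_pos: [0.4328, -0.122, 0.2986]
ee_rot: [1.0, -0.0, 0.0, 0.0]
force: [0.2, -0.9, -0.2]
opening: 0.0847
finger_force: 0.0
```

```bash
python3 -m handwheel '[0,0,0,0,38,0,85, 0,0,0,0,38,0,85, 0,0,0,0,38,0,85, 0,0,0,0,38,0,85, 0,0,0,0,38,0,85]'
python3 -m handwheel '[0,0,0,0,38,0,85, 0,0,0,0,38,0,85, 0,0,0,1,38,0,85, 0,0,0,1,32,0,85, 0,0,0,0,0,0,85]'
python3 - <<'E'
from h import *
s=arm.get_state();print(s["tool_pos"],arm.tcp_to_tips)
P=[arm.get_image("top"),arm.get_image("side")]
cv2.imwrite("pics/a.png",P[1]["image"][80:380,120:520])
X=cloud(P[1]).reshape(-1,3); X=X[(np.hypot(X[:,0]-.4345,X[:,1]-.2145)<.03)&(X[:,2]<.18)]
for z in(.06,.09,.12):
    S=X[abs(X[:,2]-z)<.008]; print(z,len(S),S[:,:2].min(0),S[:,:2].max(0))
E
```

```text
time_s: 3.27
tool_pos: [0.432, 0.0679, 0.2986]
ee_rot: [1.0, -0.0, 0.0, -0.0]
force: [0.2, 0.1, 0.4]
opening: 0.085
finger_force: 0.0
time_s: 3.68
tool_pos: [0.434, 0.2164, 0.2979]
ee_rot: [1.0, 0.002, -0.0, -0.0]
force: [0.2, -0.0, -0.2]
opening: 0.0849
finger_force: 0.0
[0.43403336 0.21637774 0.29794977] 0.017
0.06 94 [0.42238151 0.20739683] [0.44336432 0.22985835]
0.09 88 [0.42566861 0.21059748] [0.44046204 0.22640788]
0.12 87 [0.42541747 0.21340456] [0.44240104 0.22478521]
```

View pics/a.png

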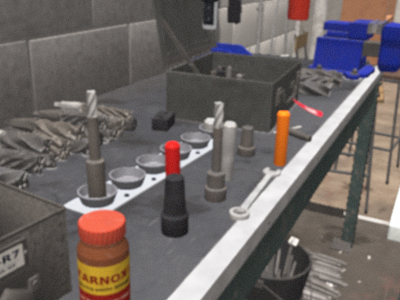

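The gripper hangs at about (215,15) in the crop, above the mill at (218,100), and the way down is clear. Lower, grip and lift.

```bash
python3 -m handwheel '[0,0,0,0,-1,-35,85, 0,0,0,0,0,-35,85, 0,0,0,0,0,-35,85, 0,0,0,0,0,-35,85, 0,0,0,0,0,-34,85]'
python3 -m handwheel '[0,0,0,0,0,0,0, 0,0,0,0,0,0,0, 0,0,0,0,0,0,0, 0,0,0,0,0,0,0, 0,0,0,0,0,0,0]'
python3 -m handwheel '[0,0,0,0,0,0,0, 0,0,0,0,0,0,0, 0,0,0,0,0,0,0, 0,0,0,0,0,0,0, 0,0,0,0,0,0,0]'
```

```text
time_s: 4.2
tool_pos: [0.4345, 0.2098, 0.1229]
ee_rot: [1.0, -0.001, 0.0, -0.0]
force: [-0.1, 1.1, 0.4]
opening: 0.0852
finger_force: 0.0
time_s: 4.62
tool_pos: [0.4354, 0.2113, 0.1266]
ee_rot: [1.0, -0.0, 0.001, -0.001]
force: [-0.0, -0.2, 0.6]
opening: 0.0253
finger_force: 0.0
time_s: 5.03
tool_pos: [0.4354, 0.2116, 0.1264]
ee_rot: [1.0, -0.0, 0.001, -0.001]
force: [-1.4, 2.0, 8.8]
opening: 0.0159
finger_force: 58.6
```

```bash
python3 -m handwheel '[0,0,0,0,0,10,0, 0,0,0,0,0,20,0, 0,0,0,0,0,25,0, 0,0,0,8,0,5,0, 0,0,0,25,0,0,0]'
python3 -m handwheel '[0,0,0,30,0,0,0, 0,0,0,30,6,0,0, 0,0,0,30,15,0,0, 0,0,0,25,15,0,0, 0,0,0,10,5,0,0]'
python3 -m handwheel '[0,0,0,0,0,0,0, 0,0,0,0,0,0,0]'
python3 - <<'E'
from h import *
P=[arm.get_image("top"),arm.get_image("side")]
cv2.imwrite("pics/b.png",np.hstack([P[0]["image"][60:360,130:480],P[1]["image"][80:380,120:520]]))
print(arm.get_state()["tool_pos"])
x,y,_=arm.get_state()["tool_pos"]
for p in P:
    X=cloud(p).reshape(-1,3); X=X[(np.hypot(X[:,0]-x,X[:,1]-y)<.03)&(X[:,2]<.2)&(X[:,2]>.035)]
    for z in(.06,.08,.1):
        S=X[abs(X[:,2]-z)<.01]
        if len(S)>5: print(z,len(S),S[:,:2].min(0),S[:,:2].max(0))
E
```

```text
time_s: 5.45
tool_pos: [0.4675, 0.2116, 0.1873]
ee_rot: [1.0, 0.0, 0.002, -0.001]
force: [-0.5, 0.0, -3.8]
opening: 0.0159
finger_force: 58.6
time_s: 5.87
tool_pos: [0.5954, 0.2532, 0.183]
ee_rot: [1.0, -0.0, -0.0, 0.0]
force: [0.4, 0.2, -3.2]
opening: 0.0161
finger_force: 58.6
time_s: 6.03
tool_pos: [0.5928, 0.252, 0.1832]
ee_rot: [1.0, -0.0, -0.001, 0.0]
force: [-0.8, -1.1, -4.1]
opening: 0.016
finger_force: 58.6
[0.59214875 0.25177034 0.18397125]
0.06 31 [0.57221846 0.23475555] [0.59333253 0.26475664]
0.08 128 [0.5721114  0.23485977] [0.60403835 0.27092023]
0.1 144 [0.57565492 0.23752598] [0.59721803 0.26696822]
0.06 139 [0.57008768 0.24221799] [0.60216489 0.27578111]
0.08 232 [0.57048578 0.24189327] [0.60373758 0.27494109]
0.1 228 [0.57390441 0.23933466] [0.60378605 0.2713985 ]
```

View pics/b.png

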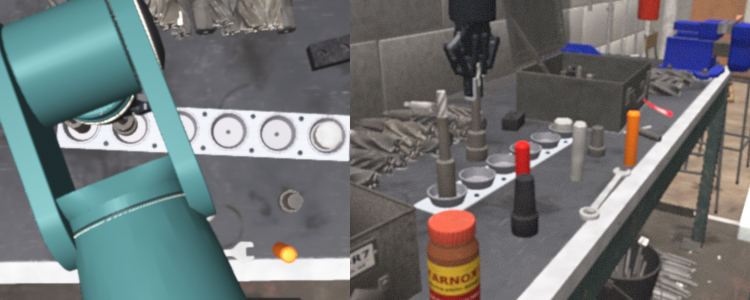

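The mill hangs upright over the first cup (side crop about (478,110)). Its foot is about 2 mm short in x. Lower it.

```bash
python3 -m handwheel '[0,0,0,2,-1,-12,0, 0,0,0,0,0,-15,0, 0,0,0,0,0,-11,0, 0,0,0,0,0,-5,0, 0,0,0,0,0,0,0]'
python3 -m handwheel '[0,0,0,0,0,-2,0, 0,0,0,0,0,-1,0, 0,0,0,0,0,0,0]'
```

```text
time_s: 6.55
tool_pos: [0.5937, 0.2507, 0.1389]
ee_rot: [1.0, -0.0, -0.001, 0.001]
force: [0.2, 0.4, -4.4]
opening: 0.0156
finger_force: 58.6
time_s: 6.8
tool_pos: [0.5947, 0.2512, 0.1386]
ee_rot: [1.0, -0.0, 0.0, -0.0]
force: [0.4, -0.5, -3.7]
opening: 0.016
finger_force: 58.6
```

```bash
python3 -m handwheel '[0,0,0,0,0,-1.5,0, 0,0,0,0,0,0,0, 0,0,0,0,0,0,0]'
python3 -m handwheel '[0,0,0,0,0,-1,0, 0,0,0,0,0,0,0, 0,0,0,0,0,0,0]'
```

```text
time_s: 7.05
tool_pos: [0.5946, 0.2511, 0.1369]
ee_rot: [1.0, -0.0, 0.0, -0.0]
force: [0.6, -0.7, -3.6]
opening: 0.0159
finger_force: 58.6
time_s: 7.3
tool_pos: [0.5948, 0.2512, 0.1364]
ee_rot: [1.0, -0.0, 0.0, -0.0]
force: [-0.3, -0.2, 3.9]
opening: 0.0159
finger_force: 59.5
```

```bash
python3 -m handwheel '[0,0,0,0,0,0,22, 0,0,0,0,0,0,30, 0,0,0,0,0,0,45, 0,0,0,0,0,0,60, 0,0,0,0,0,0,70]'
python3 -m handwheel '[0,0,0,0,0,15,75, 0,0,0,0,0,35,75, 0,0,0,0,0,38,75, 0,0,0,0,0,38,75, 0,0,0,0,0,38,75]'
python3 -m handwheel '[0,0,0,-29,-24,0,75, 0,0,0,-29,-24,0,75, 0,0,0,-29,-24,0,75, 0,0,0,-29,-24,0,75, 0,0,0,-30,-25,0,75]'
python3 -m handwheel '[0,0,0,0,0,0,75, 0,0,0,0,0,0,75]'
python3 - <<'E'
from h import *
P=[arm.get_image("top"),arm.get_image("side")]
print(arm.get_state()["tool_pos"])
for n,(x,y) in dict(mill=(.5925,.2525),bright=(.449,.1295)).items():
  for p in P:
    X=cloud(p).reshape(-1,3); X=X[(np.hypot(X[:,0]-x,X[:,1]-y)<.025)&(X[:,2]<.2)&(X[:,2]>.03)]
    for z in(.04,.07,.1,.13,.17):
        S=X[abs(X[:,2]-z)<.008]
        if len(S)>5: print(n,z,len(S),S[:,:2].min(0).round(4),S[:,:2].max(0).round(4))
E
```

```text
time_s: 7.72
tool_pos: [0.5945, 0.2511, 0.1357]
ee_rot: [1.0, -0.0, -0.0, 0.0]
force: [-0.5, -2.0, 0.2]
opening: 0.0656
finger_force: 0.0
time_s: 8.13
tool_pos: [0.5941, 0.2509, 0.303]
ee_rot: [1.0, -0.0, 0.0, -0.0]
force: [0.1, -0.3, -0.2]
opening: 0.0745
finger_force: 0.0
time_s: 8.55
tool_pos: [0.447, 0.1293, 0.3007]
ee_rot: [1.0, -0.0, 0.0, -0.0]
force: [-0.2, -0.9, 1.1]
opening: 0.0751
finger_force: 0.0
time_s: 8.72
tool_pos: [0.4476, 0.1293, 0.3019]
ee_rot: [1.0, -0.001, 0.002, -0.0]
force: [-0.3, -0.3, 0.2]
opening: 0.0748
finger_force: 0.0
[0.44886308 0.13030311 0.30074576]
mill 0.04 97 [0.5747 0.2347] [0.6112 0.2709]
mill 0.07 66 [0.5791 0.2398] [0.6047 0.2669]
mill 0.1 20 [0.5859 0.2453] [0.5949 0.2583]
mill 0.13 21 [0.5865 0.2453] [0.5966 0.2572]
mill 0.17 36 [0.5868 0.2459] [0.6026 0.2597]
mill 0.04 182 [0.5742 0.2432] [0.6091 0.2748]
mill 0.07 82 [0.5808 0.2485] [0.598  0.2648]
mill 0.1 78 [0.5855 0.2529] [0.5993 0.264 ]
mill 0.13 87 [0.5848 0.2505] [0.6004 0.2652]
mill 0.17 85 [0.5861 0.2447] [0.6015 0.2637]
bright 0.04 107 [0.4373 0.1253] [0.4607 0.144 ]
bright 0.07 106 [0.4363 0.1255] [0.4598 0.143 ]
bright 0.1 113 [0.4357 0.1245] [0.4578 0.1415]
```

The mill stands upright in cup 1. Next the bright arbor.

```bash
python3 -m handwheel '[0,0,0,0,0,-40,75, 0,0,0,0,0,-40,75, 0,0,0,0,0,-40,75, 0,0,0,0,0,-40,75, 0,0,0,0,0,-35,75]'
python3 -m handwheel '[0,0,0,0,0,-26,75, 0,0,0,0,0,0,50, 0,0,0,0,0,0,15, 0,0,0,0,0,0,10, 0,0,0,0,0,0,10]'
python3 -m handwheel '[0,0,0,0,0,0,10, 0,0,0,0,0,0,10, 0,0,0,0,0,0,10, 0,0,0,0,0,0,10]'
```

```text
time_s: 9.23
tool_pos: [0.4485, 0.1306, 0.102]
ee_rot: [1.0, 0.0, -0.001, 0.0]
force: [0.5, -0.2, -1.2]
opening: 0.0751
finger_force: 0.0
time_s: 9.65
tool_pos: [0.4498, 0.1305, 0.0811]
ee_rot: [1.0, -0.0, 0.001, -0.0]
force: [1.1, -1.2, -0.2]
opening: 0.0267
finger_force: 0.5
time_s: 9.98
tool_pos: [0.4497, 0.1302, 0.0811]
ee_rot: [1.0, -0.0, 0.002, -0.0]
force: [1.0, -1.9, 5.1]
opening: 0.0234
finger_force: 58.2
```

```bash
python3 -m handwheel '[0,0,0,0,0,10,10, 0,0,0,0,0,20,10, 0,0,0,0,0,22,10, 0,0,0,8,0,3,10, 0,0,0,25,5,0,10]'
python3 -m handwheel '[0,0,0,30,10,0,10, 0,0,0,30,10,0,10, 0,0,0,25,10,0,10, 0,0,0,15,5,0,10, 0,0,0,5,1,0,10]'
python3 -m handwheel '[0,0,0,0,0,0,10, 0,0,0,0,0,0,10]'
python3 - <<'E'
from h import *
P=[arm.get_image("top"),arm.get_image("side")]
x,y,_=arm.get_state()["tool_pos"];print(arm.get_state()["tool_pos"])
for p in P:
    X=cloud(p).reshape(-1,3); X=X[(np.hypot(X[:,0]-x,X[:,1]-y)<.03)&(X[:,2]<.2)&(X[:,2]>.035)]
    for z in(.06,.08,.1):
        S=X[abs(X[:,2]-z)<.01]
        if len(S)>5: print(z,len(S),S[:,:2].min(0),S[:,:2].max(0))
E
```

```text
time_s: 10.4
tool_pos: [0.4817, 0.1351, 0.1368]
ee_rot: [1.0, -0.0, 0.002, -0.0]
force: [0.6, -0.8, -2.8]
opening: 0.0234
finger_force: 59.1
time_s: 10.82
tool_pos: [0.5886, 0.1718, 0.1333]
ee_rot: [1.0, -0.0, -0.0, -0.0]
force: [0.8, 0.1, -3.9]
opening: 0.0238
finger_force: 59.1
time_s: 10.98
tool_pos: [0.5862, 0.1709, 0.1336]
ee_rot: [1.0, -0.0, -0.0, 0.0]
force: [-0.0, -0.2, -3.7]
opening: 0.0237
finger_force: 59.2
[0.58587784 0.17081204 0.13393135]
0.06 108 [0.5721698  0.16754596] [0.59436707 0.18549983]
0.08 129 [0.5721441  0.16774067] [0.59420548 0.18517553]
0.1 133 [0.57270423 0.16730138] [0.59267366 0.18596175]
```

```bash
python3 -m handwheel '[0,0,0,3,0,-10,10, 0,0,0,0,0,-14,10, 0,0,0,0,0,-11,10, 0,0,0,0,0,-4,10, 0,0,0,0,0,0,10]'
python3 -m handwheel '[0,0,0,0,0,-1.5,10, 0,0,0,0,0,-1,10, 0,0,0,0,0,0,10, 0,0,0,0,0,0,10]'
```

```text
time_s: 11.5
tool_pos: [0.5886, 0.1708, 0.0926]
ee_rot: [1.0, -0.0, -0.001, 0.0]
force: [0.2, 0.3, -4.7]
opening: 0.0234
finger_force: 59.1
time_s: 11.83
tool_pos: [0.5897, 0.1712, 0.0927]
ee_rot: [1.0, -0.0, 0.0, -0.0]
force: [-0.1, 0.1, -3.1]
opening: 0.0234
finger_force: 59.2
```

```bash
python3 -m handwheel '[0,0,0,0,0,-1.5,10, 0,0,0,0,0,0,10, 0,0,0,0,0,0,10]'
python3 -m handwheel '[0,0,0,0,0,-1,10, 0,0,0,0,0,0,10, 0,0,0,0,0,0,10]'
```

```text
time_s: 12.08
tool_pos: [0.5898, 0.1712, 0.0912]
ee_rot: [1.0, -0.0, 0.0, -0.0]
force: [0.7, 1.5, -0.8]
opening: 0.0236
finger_force: 59.5
time_s: 12.33
tool_pos: [0.5901, 0.1712, 0.0911]
ee_rot: [1.0, -0.0, 0.001, -0.0]
force: [-1.1, -0.5, 9.2]
opening: 0.0235
finger_force: 60.4
```

```bash
python3 -m handwheel '[0,0,0,0,0,0,28, 0,0,0,0,0,0,38, 0,0,0,0,0,0,45, 0,0,0,0,0,0,45, 0,0,0,0,0,5,45]'
python3 -m handwheel '[0,0,0,0,0,25,45, 0,0,0,0,0,38,45, 0,0,0,0,0,38,45, 0,0,0,0,0,38,50, 0,0,0,0,0,38,60]'
python3 -m handwheel '[0,0,0,-12,10,30,80, 0,0,0,-25,25,0,80, 0,0,0,-25,28,0,80, 0,0,0,-25,28,0,80, 0,0,0,-22,32,0,80]'
python3 -m handwheel '[0,0,0,-22,30,0,80, 0,0,0,-18,26,0,80, 0,0,0,0,0,0,80, 0,0,0,0,0,0,80]'
python3 - <<'E'
from h import *
P=[arm.get_image("top"),arm.get_image("side")]
print(arm.get_state()["tool_pos"])
for n,(x,y) in dict(bright=(.5875,.171),stepped=(.441,.35)).items():
  for p in P:
    X=cloud(p).reshape(-1,3); X=X[(np.hypot(X[:,0]-x,X[:,1]-y)<.03)&(X[:,2]<.2)&(X[:,2]>.03)]
    for z in(.04,.07,.1,.12):
        S=X[abs(X[:,2]-z)<.008]
        if len(S)>5: print(n,z,len(S),S[:,:2].min(0).round(4),S[:,:2].max(0).round(4))
E
```

```text
time_s: 12.75
tool_pos: [0.5891, 0.171, 0.0939]
ee_rot: [1.0, -0.0, -0.001, 0.0]
force: [0.1, 0.7, -0.3]
opening: 0.045
finger_force: 0.0
time_s: 13.17
tool_pos: [0.5892, 0.171, 0.2741]
ee_rot: [1.0, -0.0, 0.0, -0.0]
force: [0.5, -0.0, 0.4]
opening: 0.0596
finger_force: 0.0
time_s: 13.58
tool_pos: [0.4791, 0.2946, 0.3026]
ee_rot: [1.0, -0.001, 0.0, -0.0]
force: [-0.3, 0.5, 0.6]
opening: 0.0801
finger_force: 0.0
time_s: 13.92
tool_pos: [0.4396, 0.3511, 0.3022]
ee_rot: [1.0, 0.001, 0.0, -0.0]
force: [0.3, -0.1, 0.7]
opening: 0.0799
finger_force: 0.0
[0.44073387 0.34980383 0.30201428]
bright 0.04 13 [0.5777 0.1607] [0.5882 0.1818]
bright 0.07 16 [0.5772 0.1568] [0.5861 0.1807]
bright 0.1 16 [0.5769 0.1581] [0.5839 0.1793]
bright 0.12 218 [0.5765 0.1561] [0.6011 0.1787]
bright 0.04 106 [0.5759 0.1673] [0.5999 0.185 ]
bright 0.07 108 [0.5761 0.1646] [0.6008 0.1849]
bright 0.1 104 [0.5751 0.1646] [0.5968 0.1835]
bright 0.12 105 [0.5761 0.1622] [0.5998 0.1841]
stepped 0.04 102 [0.4218 0.3287] [0.4609 0.3578]
stepped 0.07 53 [0.4295 0.3329] [0.4565 0.351 ]
stepped 0.1 21 [0.4489 0.3379] [0.455 0.358]
stepped 0.04 263 [0.4205 0.3374] [0.4576 0.3709]
stepped 0.07 213 [0.4253 0.342 ] [0.4537 0.3673]
stepped 0.1 70 [0.4291 0.3393] [0.4513 0.3628]
```

The bright arbor stands upright in cup 2. Next the stepped arbor.

```bash
python3 -m handwheel '[0,0,0,0,0,-40,80, 0,0,0,0,0,-40,80, 0,0,0,0,0,-40,80, 0,0,0,0,0,-40,80, 0,0,0,0,0,-40,80]'
python3 -m handwheel '[0,0,0,0,0,-30,80, 0,0,0,0,0,-12,80, 0,0,0,0,0,0,60, 0,0,0,0,0,0,25, 0,0,0,0,0,0,15]'
python3 -m handwheel '[0,0,0,0,0,0,15, 0,0,0,0,0,0,15, 0,0,0,0,0,0,15, 0,0,0,0,0,0,15]'
```

```text
time_s: 14.43
tool_pos: [0.4412, 0.3488, 0.1002]
ee_rot: [1.0, -0.001, 0.0, -0.0]
force: [1.5, 0.7, 0.6]
opening: 0.08
finger_force: 0.0
time_s: 14.85
tool_pos: [0.4418, 0.3505, 0.0623]
ee_rot: [1.0, -0.001, 0.001, -0.001]
force: [-0.2, 0.2, 1.5]
opening: 0.0454
finger_force: 0.0
time_s: 15.18
tool_pos: [0.4418, 0.3507, 0.0628]
ee_rot: [1.0, -0.0, 0.002, -0.001]
force: [0.1, -3.2, 7.3]
opening: 0.0339
finger_force: 58.8
```

```bash
python3 -m handwheel '[0,0,0,0,0,10,15, 0,0,0,0,0,25,15, 0,0,0,0,0,35,15, 0,0,0,0,0,35,15, 0,0,0,0,-5,30,15]'
python3 -m handwheel '[0,0,0,0,-20,5,15, 0,0,0,0,-32,0,15, 0,0,0,0,-35,0,15, 0,0,0,0,-35,0,15, 0,0,0,5,-35,0,15]'
python3 -m handwheel '[0,0,0,20,-30,0,15, 0,0,0,25,-25,0,15, 0,0,0,30,-20,0,15, 0,0,0,30,-15,0,15, 0,0,0,20,-8,0,15]'
python3 -m handwheel '[0,0,0,10,-2,-25,15, 0,0,0,1,0,-35,15, 0,0,0,0,0,-20,15, 0,0,0,0,0,0,15, 0,0,0,0,0,0,15]'
python3 - <<'E'
from h import *
P=[arm.get_image("top"),arm.get_image("side")]
x,y,_=arm.get_state()["tool_pos"];print(arm.get_state()["tool_pos"])
cv2.imwrite("pics/c.png",P[1]["image"][100:340,150:450])
for p in P:
    X=cloud(p).reshape(-1,3); X=X[(np.hypot(X[:,0]-x,X[:,1]-y)<.035)&(X[:,2]<.2)&(X[:,2]>.035)]
    for z in(.06,.08,.1):
        S=X[abs(X[:,2]-z)<.01]
        if len(S)>5: print(z,len(S),S[:,:2].min(0),S[:,:2].max(0))
E
```

```text
time_s: 15.6
tool_pos: [0.4404, 0.3455, 0.1986]
ee_rot: [1.0, -0.0, 0.001, -0.001]
force: [0.0, 0.6, -4.1]
opening: 0.0339
finger_force: 60.1
time_s: 16.02
tool_pos: [0.4447, 0.1868, 0.2013]
ee_rot: [1.0, 0.0, 0.001, -0.0]
force: [0.5, 0.1, -4.8]
opening: 0.0336
finger_force: 60.1
time_s: 16.43
tool_pos: [0.5725, 0.088, 0.2012]
ee_rot: [1.0, -0.001, 0.001, 0.0]
force: [0.6, 0.3, -4.3]
opening: 0.0338
finger_force: 60.2
time_s: 16.85
tool_pos: [0.5814, 0.0881, 0.1205]
ee_rot: [1.0, -0.0, -0.0, 0.0]
force: [1.1, 0.3, -4.0]
opening: 0.0343
finger_force: 60.3
[0.58236522 0.08832182 0.12260666]
0.06 16 [0.55953455 0.07413587] [0.56819399 0.1028792 ]
0.08 38 [0.55980028 0.07668093] [0.56668963 0.101905  ]
0.1 7 [0.56091059 0.08609641] [0.56611941 0.09969043]
0.06 98 [0.55930476 0.08273649] [0.59451902 0.11030254]
0.08 186 [0.55895833 0.08271956] [0.59852308 0.11206556]
0.1 179 [0.56104779 0.06983628] [0.59712218 0.11502805]
```

View pics/c.png

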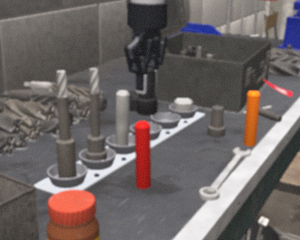

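The stepped arbor hangs upright over the third cup (crop about (147,100)). Shift it 3 mm in x and lower.

```bash
python3 -m handwheel '[0,0,0,3,-1,-10,15, 0,0,0,0,0,-14,15, 0,0,0,0,0,-14,15, 0,0,0,0,0,-7,15, 0,0,0,0,0,0,15]'
python3 -m handwheel '[0,0,0,0,0,-2,15, 0,0,0,0,0,0,15, 0,0,0,0,0,0,15]'
python3 -m handwheel '[0,0,0,0,0,-1,15, 0,0,0,0,0,0,15, 0,0,0,0,0,0,15]'
```

```text
time_s: 17.37
tool_pos: [0.5842, 0.0868, 0.0732]
ee_rot: [1.0, -0.0, -0.001, 0.0]
force: [-1.2, -0.6, -3.9]
opening: 0.0337
finger_force: 60.0
time_s: 17.62
tool_pos: [0.5845, 0.0871, 0.0725]
ee_rot: [1.0, -0.0, -0.0, 0.0]
force: [-1.1, -0.6, -1.5]
opening: 0.0337
finger_force: 60.4
time_s: 17.87
tool_pos: [0.5848, 0.0871, 0.0725]
ee_rot: [1.0, -0.0, 0.0, 0.0]
force: [-3.1, -2.2, 6.3]
opening: 0.0341
finger_force: 61.4
```

```bash
python3 -m handwheel '[0,0,0,0,0,0,38, 0,0,0,0,0,0,48, 0,0,0,0,0,0,55, 0,0,0,0,0,0,55, 0,0,0,0,0,5,55]'
python3 -m handwheel '[0,0,0,0,0,25,55, 0,0,0,0,0,35,55, 0,0,0,0,0,38,55, 0,0,0,0,0,38,60, 0,0,0,-12,-10,10,70]'
python3 -m handwheel '[0,0,0,-27,-22,0,75, 0,0,0,-27,-22,0,75, 0,0,0,-27,-22,0,75, 0,0,0,-27,-24,0,75, 0,0,0,0,0,0,75]'
python3 - <<'E'
from h import *
P=[arm.get_image("top"),arm.get_image("side")]
print(arm.get_state()["tool_pos"])
for n,(x,y) in dict(stepped=(.583,.0885),sleeve=(.4645,-.013)).items():
  for p in P:
    X=cloud(p).reshape(-1,3); X=X[(np.hypot(X[:,0]-x,X[:,1]-y)<.03)&(X[:,2]<.13)&(X[:,2]>.03)]
    for z in(.04,.06,.07,.1):
        S=X[abs(X[:,2]-z)<.008]
        if len(S)>5: print(n,z,len(S),S[:,:2].min(0).round(4),S[:,:2].max(0).round(4))
E
```

```text
time_s: 18.28
tool_pos: [0.5841, 0.0871, 0.076]
ee_rot: [1.0, -0.0, -0.001, 0.0]
force: [0.8, -0.6, 0.7]
opening: 0.0551
finger_force: 0.0
time_s: 18.7
tool_pos: [0.5745, 0.078, 0.2296]
ee_rot: [1.0, 0.0, 0.004, -0.001]
force: [0.7, -0.3, 1.8]
opening: 0.0695
finger_force: 0.0
time_s: 19.12
tool_pos: [0.4616, -0.0153, 0.2237]
ee_rot: [1.0, -0.001, 0.001, 0.0]
force: [-0.9, 1.0, 0.3]
opening: 0.0754
finger_force: 0.0
[ 0.46419301 -0.01344178  0.22369775]
stepped 0.04 153 [0.563  0.0656] [0.602  0.1066]
stepped 0.06 43 [0.5673 0.0713] [0.5893 0.1023]
stepped 0.07 40 [0.5678 0.0713] [0.5908 0.1015]
stepped 0.1 280 [0.5704 0.0722] [0.5975 0.0999]
stepped 0.04 77 [0.562  0.0761] [0.6025 0.1059]
stepped 0.06 121 [0.5659 0.0801] [0.5954 0.1052]
stepped 0.07 120 [0.5659 0.0801] [0.5956 0.1051]
stepped 0.1 106 [0.5692 0.0753] [0.596  0.1027]
sleeve 0.04 96 [ 0.4492 -0.0122] [0.4763 0.0031]
sleeve 0.06 84 [ 0.4524 -0.0256] [0.4755 0.0013]
sleeve 0.07 21 [ 0.4534 -0.0229] [ 0.4755 -0.0035]
```

The stepped arbor is upright in cup 3. Next the sleeve.

```bash
python3 -m handwheel '[0,0,0,0,0,-38,75, 0,0,0,0,0,-38,75, 0,0,0,0,0,-38,75, 0,0,0,0,0,-36,75, 0,0,0,0,0,-20,75]'
python3 -m handwheel '[0,0,0,0,0,-11,75, 0,0,0,0,0,0,70, 0,0,0,0,0,0,45, 0,0,0,0,0,0,20, 0,0,0,0,0,0,15]'
python3 -m handwheel '[0,0,0,0,0,0,15, 0,0,0,0,0,0,15, 0,0,0,0,0,0,15, 0,0,0,0,0,0,15]'
```

```text
time_s: 19.63
tool_pos: [0.4635, -0.0121, 0.0488]
ee_rot: [1.0, 0.0, -0.002, -0.0]
force: [0.1, 0.1, 0.1]
opening: 0.0749
finger_force: 0.0
time_s: 20.05
tool_pos: [0.4656, -0.0129, 0.0436]
ee_rot: [1.0, -0.0, 0.001, 0.0]
force: [-0.9, -4.2, 3.1]
opening: 0.0342
finger_force: 1.9
time_s: 20.38
tool_pos: [0.4657, -0.0129, 0.044]
ee_rot: [1.0, -0.0, 0.002, 0.0]
force: [-1.8, 1.0, 9.3]
opening: 0.0301
finger_force: 58.6
```

```bash
python3 -m handwheel '[0,0,0,0,0,10,15, 0,0,0,0,0,20,15, 0,0,0,0,0,22,15, 0,0,0,10,0,8,15, 0,0,0,25,5,0,15]'
python3 -m handwheel '[0,0,0,30,6,0,15, 0,0,0,28,6,0,15, 0,0,0,15,3,0,15, 0,0,0,6,0,0,15, 0,0,0,0,0,0,15]'
python3 -m handwheel '[0,0,0,0,0,0,15, 0,0,0,0,0,0,15]'
python3 - <<'E'
from h import *
P=[arm.get_image("top"),arm.get_image("side")]
x,y,_=arm.get_state()["tool_pos"];print(arm.get_state()["tool_pos"])
for p in P:
    X=cloud(p).reshape(-1,3); X=X[(np.hypot(X[:,0]-x,X[:,1]-y)<.035)&(X[:,2]<.2)&(X[:,2]>.035)]
    for z in(.06,.07,.08,.1):
        S=X[abs(X[:,2]-z)<.01]
        if len(S)>5: print(z,len(S),S[:,:2].min(0),S[:,:2].max(0))
E
```

```text
time_s: 20.8
tool_pos: [0.4999, -0.0083, 0.1058]
ee_rot: [1.0, -0.001, 0.002, 0.0]
force: [0.8, -0.1, -2.7]
opening: 0.03
finger_force: 59.3
time_s: 21.22
tool_pos: [0.5792, 0.0072, 0.1022]
ee_rot: [1.0, -0.0, -0.0, 0.0]
force: [0.6, 0.6, -3.7]
opening: 0.0302
finger_force: 59.3
time_s: 21.38
tool_pos: [0.5777, 0.0069, 0.1021]
ee_rot: [1.0, -0.0, -0.0, 0.0]
force: [-0.2, -0.0, -4.5]
opening: 0.0302
finger_force: 59.3
[0.57788823 0.00689655 0.10220582]
0.06 90 [0.5561197 0.0005902] [0.59427507 0.03041016]
0.07 174 [0.5561197 0.0005902] [0.59427507 0.03059669]
0.08 148 [ 0.55732808 -0.01378854] [0.59389656 0.0326325 ]
0.1 160 [ 0.56163667 -0.01327706] [0.58687732 0.03907479]
```

Foot axis is at x≈0.576. Shift 2.5 mm in x and lower; the seat is expected at TCP 0.054.

```bash
python3 -m handwheel '[0,0,0,2.5,0,-10,15, 0,0,0,0,0,-14,15, 0,0,0,0,0,-14,15, 0,0,0,0,0,-8,15, 0,0,0,0,0,0,15]'
python3 -m handwheel '[0,0,0,0,0,-1.5,15, 0,0,0,0,0,0,15, 0,0,0,0,0,0,15]'
python3 -m handwheel '[0,0,0,0,0,-1,15, 0,0,0,0,0,0,15, 0,0,0,0,0,0,15]'
```

```text
time_s: 21.9
tool_pos: [0.5807, 0.0071, 0.0546]
ee_rot: [1.0, -0.0, -0.001, -0.0]
force: [0.2, 0.5, -2.5]
opening: 0.03
finger_force: 59.9
time_s: 22.15
tool_pos: [0.581, 0.0071, 0.0541]
ee_rot: [1.0, -0.0, -0.0, 0.0]
force: [-4.3, 0.3, 8.4]
opening: 0.03
finger_force: 61.7
time_s: 22.4
tool_pos: [0.5812, 0.0071, 0.0541]
ee_rot: [1.0, -0.0, 0.0, 0.0]
force: [-8.8, -0.3, 18.1]
opening: 0.0299
finger_force: 63.4
```

```bash
python3 -m handwheel '[0,0,0,0,0,1.5,15, 0,0,0,0,0,0,33, 0,0,0,0,0,0,42, 0,0,0,0,0,0,50, 0,0,0,0,0,0,50]'
python3 -m handwheel '[0,0,0,0,0,20,50, 0,0,0,0,0,35,50, 0,0,0,0,0,38,50, 0,0,0,0,0,38,50, 0,0,0,0,0,38,50]'
python3 -m handwheel '[0,0,0,-35,-15,0,50, 0,0,0,-35,-20,0,50, 0,0,0,-30,-28,0,50, 0,0,0,-25,-32,0,50, 0,0,0,0,-38,0,50]'
python3 -m handwheel '[0,0,0,0,-38,0,50, 0,0,0,0,-38,0,50, 0,0,0,0,-38,0,50, 0,0,0,0,0,0,50]'
python3 - <<'E'
from h import *
P=[arm.get_image("top"),arm.get_image("side")]
cv2.imwrite("pics/d.png",np.hstack([P[0]["image"][120:350,170:500],P[1]["image"][120:350,150:470]]))
E
```

```text
time_s: 22.82
tool_pos: [0.581, 0.0071, 0.0545]
ee_rot: [1.0, -0.0, -0.0, -0.0]
force: [0.5, -0.6, 0.3]
opening: 0.0501
finger_force: 0.0
time_s: 23.23
tool_pos: [0.5807, 0.0071, 0.2255]
ee_rot: [1.0, -0.0, -0.0, -0.0]
force: [0.8, -0.7, -0.5]
opening: 0.0498
finger_force: 0.0
time_s: 23.65
tool_pos: [0.4531, -0.126, 0.2247]
ee_rot: [1.0, 0.0, 0.001, 0.0]
force: [0.1, 0.3, 1.2]
opening: 0.0498
finger_force: 0.0
time_s: 23.98
tool_pos: [0.4554, -0.2448, 0.2234]
ee_rot: [1.0, -0.002, -0.0, 0.001]
force: [0.5, 0.1, -0.6]
opening: 0.0501
finger_force: 0.0
```

View pics/d.png

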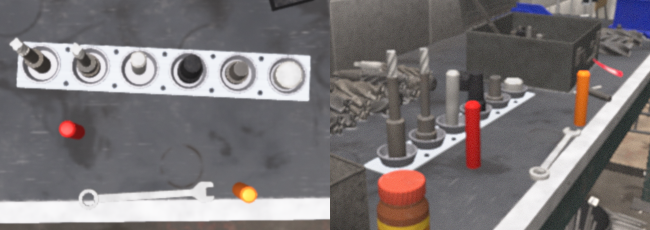

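The row is complete and upright. In the left crop, along row ~65, it runs long holder (38), mill (88), bright arbor (138), stepped arbor (188), sleeve (237), cap (288). The look-alikes are untouched and the arm is clear.

```bash
python3 -c "
from plant import arm
print(arm.sign_off())"
```

```text
the job is handed in; nothing more can be done
None
```

The job is handed in: the four tools stand upright from tall to short between the holder and the cap, finished at about 24 s of the 115 s allowed, with the holder, the cap and the look-alikes left untouched.

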